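# Load the pin jig and hold its spring plunger in the green band

### The arm

A 6-joint arm with a two-finger parallel gripper is mounted at the origin on a cart in front of the work surface, level with it; the furniture and walls round the work are solid. World frame = base frame: x ahead of the robot, y to its left, z up, the work surface at z = 0. Lengths are in m, angles in rad, forces in N, time in s.
With the tool pointing down it reaches from about 0.35 to 0.95 m from the base axis. Payload 17.4 kg.
Tool frame: the origin (TCP) lies midway between the tips of the shut fingers; the grasp point (between the pads) lies env.grip_point_offset behind it (env.grip_point_offset is the distance from the TCP to the grasp point, in m); z points along the fingers, y is the line along which they close (so a half turn about z gives the same grasp; the last joint's range is limited). The gripper opens to 93 mm and grips with 3 to 60 N. Pads are 15 mm wide; open, the fingers measure 128 mm over their backs; the gripper's body (75 mm by 188 mm) begins 65 mm behind the grasp point.
Start: joints at [-1.236, 0.116, 1.442, -0, 1.584, -0.038], TCP at [0.246, -0.629, 0.219] pointing down, gripper open.
Joint ranges: [-2.83, 2.83], [-0.83, 2.19], [0.07, 2.5], [-1.14, 4.28], [0.01, 3], [-2.97, 2.97]. Speed limits (rad/s): [1.89, 1.89, 2.22, 3.14, 3.14, 3.14].

### API

Orientations are given as a rotation vector (axis times angle).
In Python, from cell import env, imaging, workorder, nets gives the robot as it stands.
- The arm moves only by the tool apply_moves, never from a script. Its argument "moves" is a list that holds one entry, the list of rows, each a list of 7 numbers: the turn, a rotation vector about the tool's x, y, z in rad, then the shift along the tool's x, y, z in mm, then the opening, from 0 (shut) to 1 (fully open). A call has exactly 8 rows; each row shifts and turns the commanded pose from where the row before left it, along the tool's axes as they then stand; what a row does not reach is not made up. A row lasts 1/10 s, in which the tool goes at most 50 mm and 8.59 degrees, less where a joint would pass 70% of its speed; a pose out of reach is approached as far as the arm can. A call is refused whole if a number of a shift passes 50 or a number of a turn 0.15, either way. A call with a gripper value outside its range is refused whole. The fingers move at their own pace and stop on an object; "force" is the grip in N (left out, the last holds). Time passes only in rows, so rows that do not move let the fingers close, or fill a call up. It gives the time, the measured TCP pose, the force, the opening and the grip force at its end, in the units of the state.
- env.sense(): the state, without advancing time (a new reading comes with each control period).
- imaging.snapshot(name): name is "scene" or "top" or "wrist"; returns the picture (384x512x3 uint8, red, green, blue); there is no depth.
- imaging.camera_params(name): a dict with "mtx" (3x3 intrinsics, pixels), "view" (4x4, takes a point from world to camera coordinates). Camera axes: x right, y up, looking along -z (the intrinsics and any distortion apply to the point x, -y, -z); pixel columns grow to the right and rows downward; lengths in m; the calibration is good to about 2 mm. A picture is of the moment at which its call begins: read the wrist's pose just before it. camera_params takes no time and is no camera call; for the wrist camera it gives the pose at the moment of the call.
- workorder.job_done(): hands the job in; it is judged then, once.
Trained networks look in the newest picture that a camera, given by its name, has taken for a name from the list of things; names that differ only in an ending like _2 or _b are one class to them, and where a whole thing is asked for, a point or a joint stands for the part that bears it (a point fixed in the world has none). Each returns a list of dicts, best first, with "p" (0 to 1); they miss things now and then, are a little off and sometimes report something else, mostly with a low value. They report only what shows in the picture. A call takes as long as a camera call. They do not tell look-alikes from the thing itself.
- nets.recognise(camera, name): "uv" ([column, row] in pixels, amid what is visible of it).
- nets.place_of(camera, name): "uv" ([column, row] in pixels: a listed point, or the origin of a listed thing).
The state is a dict: "time_s": time; "joint_pos": joint angles; "joint_velocities": joint speeds; "joint_efforts": joint torques, N m; "tcp_pos": TCP position; "eef_rot": TCP orientation; "contact_force": force on the tool from outside, world axes, zero at the start; "torque": the same for the moment, N m; "opening": finger opening in m; "grip_force": force on a finger pad.
Only numpy, scipy, OpenCV 4.12 (cv2) and the standard library are available. Lean on these libraries where they do the work, as an engineer would, in place of code of your own. Each camera call takes 0.05 s, during which the arm holds its last target. There are 200 camera calls.

### The job

Load the drilling jig: take the two locating pins from the wooden rack one by one and drop the thick orange one into the jig's wide bore and the thin blue one into its narrow bore, each fully home with its collar flat on the block. Then press the jig's black spring plunger down with the fingers until its pointer stands in the green band of the scale (18 mm down), without letting it bottom out, keep it there for three seconds, and finish the program while still holding it there. Leave the tape measure, masking tape and paint tin where they are.

Things in the scene. Friction and masses are not known exactly. Their poses are not given: they have to be found in the camera images.
- jig: Fixed drilling jig, an aluminium block 100 x 265 x 40 mm (its x, y, z) on the bench; origin on the bench, 120 mm from its left and 145 mm from its right end; at yaw 0 y points to the robot's left. In its frame, mm: wide bore (0, 20), narrow bore (0, 85), plunger (0, -80). A blue housing 14 mm high lies on its top along the far edge, x 35 to 50.
- keeper (a joint): Slide of two steel keeper tongues that reach out of the blue housing towards the robot, their tops 54 mm above the bench. At 0 their ends lie 20 mm behind the bore axes; they slide out 0.45 mm per mm of plunger travel, over the pins' collars, 3 mm above them. Driven by the plunger; nothing to do by hand.
- scale (a point): Middle of the top edge of the upright scale plate right of the plunger (28 mm wide, 5 mm thick, 88 mm above the bench), 46 mm from the plunger's axis. Its colours face the robot: white, green, red from the top; an orange pointer hung from the plunger's head runs before it.
- bore_wide (a point): Centre of the mouth of the jig's wide bore, on the block's top face (40 mm above the bench): 22 mm diameter, through, chamfered 2 mm, for the thick pin. z up, axes as the jig's.
- bore_narrow (a point): Centre of the mouth of the jig's narrow bore, on the block's top face: 15 mm diameter, through, chamfered 2 mm, for the thin pin. z up, axes as the jig's.
- plunger (a joint): Travel of the black plunger straight down, m: 0 fully up (spring), 0.030 bottom stop. The pointer is in the green band from 0.013 to 0.023, middle 0.018 (white above, red below); from 0.0285 on it counts as bottomed. A spring pushes it up: about 4 N at the start of the travel, about 10 N in the middle of the green band, about 15 N at the bottom. It springs up when let go.
- plunger_top (a point): Centre of the top face of the plunger's round black head (head 42 mm diameter, flat top 36 mm diameter, 14 mm thick); it moves with the head. 109 mm above the bench when up, 91 mm in the middle of the green band.
- rack: Fixed wooden rack on the bench, block 70 x 140 x 40 mm (x, y, z), origin at the centre of its underside, with two 24 mm holes through it at (0, -34) and (0, 34) mm in which the two pins stand, in either order.
- thick_pin: Loose locating pin, upright: steel shank 20 mm diameter reaching 30 mm below the origin, orange collar 32 mm diameter from the origin to 6 mm above it, orange grip stem 14 mm diameter from 6 to 58 mm above it. Origin: centre of the underside of the collar; z along the pin, up towards the grip. About 0.1 kg.
- thin_pin: Loose locating pin as the thick one, but blue, and with a steel shank 13 mm in diameter. Origin: centre of the underside of the collar; z along the pin, up towards the grip.
- tape_measure: Bystander: yellow and black steel tape measure, 34 x 97 x 68 mm, origin under its centre. Leave alone.
- masking_tape: Bystander: beige roll of masking tape lying flat, 96 mm across, 25 mm high, origin under its centre. Leave alone.
- paint_tin: Bystander: closed red paint tin, 78 mm diameter and 78 mm high, origin under its centre. Leave alone.
Things that resemble listed ones, but are neither listed nor needed, are in the scene too. Leave any turquoise look-alike of the thick_pin alone. Of the things that look like the thin_pin, the smaller one is meant.

How it is judged:
By the outcome, as a careful person would: the job done as asked, in the order asked, and still so for the second after the job is handed in, while the arm keeps its last pose, push and grip.
It also fails if it takes over 72 s, if anything falls off the work surface, if the arm or the gripper's body presses on something with over 40 N, if the wrist force passes 120 N, or if a joint passes its speed limit or range.

## Working session

There is one attempt and no reset: what is moved stays moved. The work goes in short steps, Python scripts to look and compute and a tool call to move; the robot and the scene stay as the last step left them, time stands still between calls to the robot, and variables do not carry over. Pictures are saved under pics/ and viewed, at most 12 in all, crops included, and the job is handed in when it is done.

Besides the shell and the picture viewer there is one more tool, called after ">>>" as name(argument=value, ...) on one line, values as JSON. apply_moves: Moves the arm, as the interface text tells. Its arguments: {"type":"object","properties":{"moves":{"type":"array","items":{"type":"array","items":{"type":"array","items":{"type":"number"}}}},"force":{"type":"number"}},"required":["moves"]}

```bash
mkdir -p pics; ls; cat > h.py <<'E'
import numpy as np, cv2
from cell import env, imaging, workorder, nets
def ray(cam,uv,P=None):
    P=P or imaging.camera_params(cam); K=np.array(P["mtx"]);V=np.array(P["view"])
    d=np.linalg.inv(K)@[uv[0],uv[1],1]; d=V[:3,:3].T@(d*[1,-1,-1]); o=-V[:3,:3].T@V[:3,3]
    return o,d
def at_z(cam,uv,z,P=None):
    o,d=ray(cam,uv,P); return o+d*(z-o[2])/d[2]
def proj(cam,p,P=None):
    P=P or imaging.camera_params(cam); K=np.array(P["mtx"]);V=np.array(P["view"])
    c=V[:3,:3]@p+V[:3,3]; q=K@(c*[1,-1,-1]); return q[:2]/q[2]
def snap(cam,fn=None):
    im=np.array(imaging.snapshot(cam))
    if fn: cv2.imwrite("pics/"+fn,im[:,:,::-1])
    return im
E
python3 - <<'E'
from h import *
np.set_printoptions(precision=4,suppress=True)
print(env.sense(), env.grip_point_offset)
ims=[snap(c) for c in("scene","top")]
cv2.imwrite("pics/scene.png",cv2.resize(ims[0],(800,600))[:,:,::-1]);cv2.imwrite("pics/top.png",cv2.resize(ims[1],(800,600))[:,:,::-1])
Z=dict(jig=0,scale=.088,bore_wide=.04,bore_narrow=.04,plunger_top=.109,rack=0,thick_pin=.04,thin_pin=.04,tape_measure=0,masking_tape=0,paint_tin=0)
for c in("scene","top"):
    print(c, imaging.camera_params(c))
    for n,z in Z.items():
        for r in nets.place_of(c,n)[:4]:
            if r["p"]>.2: print(c,n,round(r["p"],2),np.round(r["uv"],1),at_z(c,r["uv"],z))
E
```

```text
pics
{'time_s': 0.0, 'joint_pos': array([-1.2358,  0.1165,  1.4423, -0.    ,  1.584 , -0.0378]), 'joint_velocities': array([ 0.0028,  0.0013, -0.0019,  0.0002, -0.0013, -0.0006]), 'joint_efforts': array([ -0.0051, -72.1257, -62.2613,   0.0778,   0.0238,  -0.0001]), 'tcp_pos': array([ 0.2457, -0.6285,  0.2179]), 'eef_rot': array([-3.0861, -0.5819,  0.0003]), 'contact_force': array([ 0.0693, -0.3403, -1.4066]), 'torque': array([-0.0048,  0.0141,  0.0039]), 'grip_force': 0.0, 'opening': 0.09306218150326535} 0.0188
scene {'mtx': array([[443.8628,   0.    , 257.6614],
       [  0.    , 443.8628, 196.6123],
       [  0.    ,   0.    ,   1.    ]]), 'view': array([[-0.671 , -0.7412, -0.0204,  0.4193],
       [ 0.4306, -0.4119,  0.8031, -0.3205],
       [-0.6036,  0.5301,  0.5955, -1.1356],
       [ 0.    ,  0.    ,  0.    ,  1.    ]])}
scene jig 0.88 [287.1 220.4] [ 0.5232 -0.0397  0.    ]
scene scale 0.81 [318.1 185.8] [ 0.5055 -0.1655  0.088 ]
scene bore_wide 0.63 [280.1 211.4] [ 0.5378 -0.021   0.04  ]
scene bore_narrow 0.45 [284.3 214. ] [ 0.5188 -0.0213  0.04  ]
scene plunger_top 0.66 [
[... 862 characters left out ...]
.    ,  0.    ,  1.    ]])}
top scale 0.65 [335.5 212. ] [ 0.4912 -0.1558  0.088 ]
top bore_wide 0.94 [283.5 204.8] [ 0.5219 -0.0112  0.04  ]
top bore_narrow 0.62 [261.6 194.4] [0.5539 0.0528 0.04  ]
top plunger_top 0.57 [318.2 208.9] [ 0.4973 -0.1051  0.109 ]
top rack 0.75 [176.8 233.6] [0.4456 0.309  0.    ]
top rack 0.53 [322.1 212.4] [ 0.5038 -0.1283  0.    ]
top thick_pin 0.65 [189.3 193. ] [0.5612 0.2669 0.04  ]
top thick_pin 0.47 [182.2 234. ] [0.4398 0.2852 0.04  ]
top thin_pin 0.5 [129.7 213.4] [0.5025 0.4414 0.04  ]
top thin_pin 0.41 [162.3 227. ] [0.4611 0.344  0.04  ]
top masking_tape 0.6 [214.3 150.6] [0.7022 0.1988 0.    ]
top paint_tin 0.86 [175.  158.4] [0.679  0.3205 0.    ]
```

View pics/top.png

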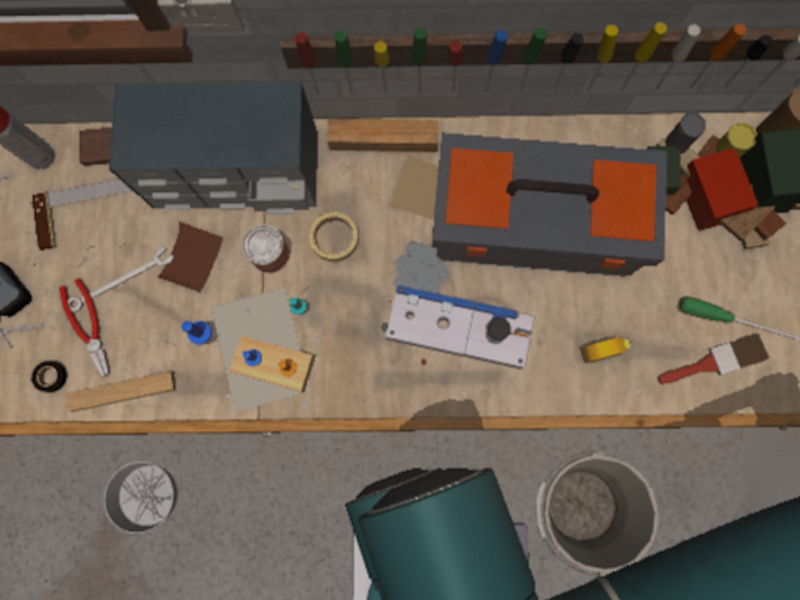

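View pics/scene.png

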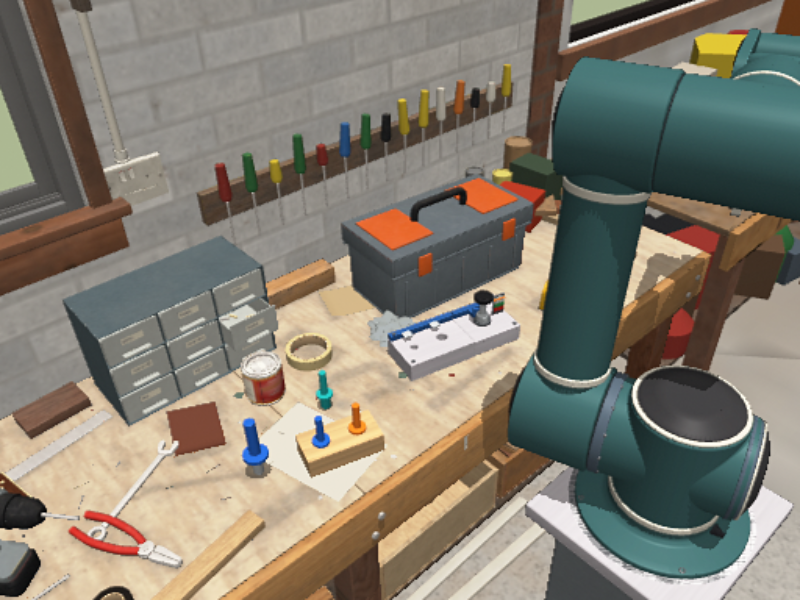

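Top view: rack at (272,363) holds a small blue pin (250,357) and an orange pin (288,367). There is a larger blue look-alike on the bench at (198,330) and a turquoise pin at (298,305). The jig has its wide bore at (443,323), narrow bore at (410,315) and plunger at (498,328).

Candidates: for thin_pin, the small blue one in the rack fits, because it is the smaller and it stands in the rack. For thick_pin, the orange one in the rack fits. I'll confirm both in one crop.

```bash
python3 - <<'E'
from h import *
np.set_printoptions(precision=4,suppress=True)
a=cv2.imread("pics/top.png"); 
s=snap("scene"); t=snap("top")
c1=cv2.resize(s[225:325,135:260],(500,400),interpolation=cv2.INTER_CUBIC)
c2=cv2.resize(t[180:255,110:210],(300,225),interpolation=cv2.INTER_CUBIC)
o=np.zeros((400,800,3),np.uint8);o[:,:500]=c1;o[:225,500:]=c2
cv2.imwrite("pics/crop.png",o[:,:,::-1])
P=imaging.camera_params("wrist");V=np.array(P["view"]);st=env.sense()
from scipy.spatial.transform import Rotation as R
Rt=R.from_rotvec(st["eef_rot"]).as_matrix()
print("K",P["mtx"]);print("cam pos in tool",Rt.T@(-V[:3,:3].T@V[:3,3]-st["tcp_pos"]),"cam axes in tool\n",Rt.T@V[:3,:3].T)
for n,uv,z in [("big blue top",(197/1.5625,324/1.5625),.11),("turq",(298/1.5625,300/1.5625),.088),("toolbox L front bottom",(437/1.5625,256/1.5625),0),("toolbox top front L",(437/1.5625,228/1.5625),.15),("blue",(251/1.5625,353/1.5625),.098),("orange",(288.5/1.5625,363/1.5625),.098),("wide",(283.5,206.7),.04),("narrow",(262.4,201.6),.04),("pl",(498/1.5625,325/1.5625),.109)]: print(n,at_z("top",uv,z))
E
```

```text
K [[296.7779   0.     252.4941]
 [  0.     296.7779 194.9902]
 [  0.       0.       1.    ]]
cam pos in tool [ 0.08   -0.0001 -0.1664] cam axes in tool
 [[ 0.0005  0.9585  0.2852]
 [ 1.     -0.0009  0.0013]
 [ 0.0015  0.2852 -0.9585]]
big blue top [0.5089 0.4311 0.11  ]
turq [0.5545 0.2546 0.088 ]
toolbox L front bottom [ 0.6567 -0.0033  0.    ]
toolbox top front L [ 0.6687 -0.0004  0.15  ]
blue [0.457  0.3353 0.098 ]
orange [0.4382 0.2676 0.098 ]
wide [ 0.5162 -0.0111  0.04  ]
narrow [0.5323 0.0507 0.04  ]
pl [ 0.4999 -0.1066  0.109 ]
```

View pics/crop.png

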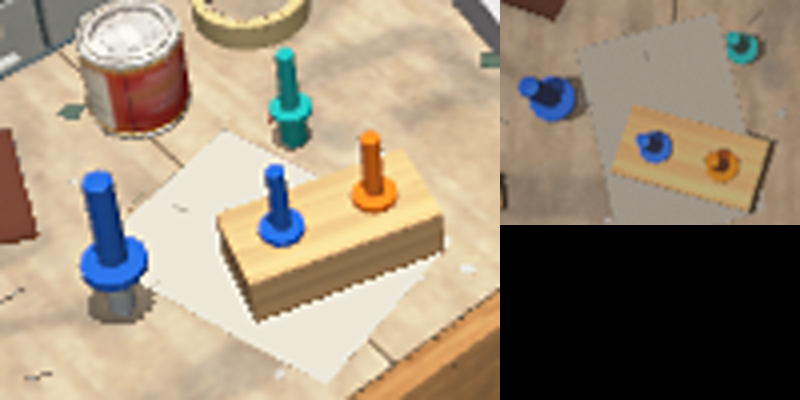

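The crop confirms it: the small blue pin (282,205) and the orange pin (372,170) both stand in the rack. The big blue pin (108,230) and the turquoise one (290,100) stand on the bench and stay there. Next I'll move above the jig for a close look.

```bash
cat >> h.py <<'E'
from scipy.spatial.transform import Rotation as R
def pose():
    s=env.sense(); M=R.from_rotvec(s["eef_rot"]).as_matrix(); return s,M,np.arctan2(M[1,0],M[0,0])
def plan(target,yaw,n,nturn=None):
    "prints per-row tool shifts for a straight world path; shift taken before the turn"
    s,M,a=pose(); d=(np.array(target)-s["tcp_pos"])*1000/n; dy=(a-yaw+np.pi)%(2*np.pi)-np.pi; nt=nturn or n
    print("now",s["tcp_pos"].round(4),"yaw",a.round(4),"t",round(s["time_s"],2))
    for i in range(n):
        k=dy/nt if i<nt else 0; b=R.from_matrix(M@R.from_rotvec([0,0,dy*min(i,nt)/nt]).as_matrix()).as_matrix()
        print([0,0,round(k,4)]+[round(float(v),1) for v in b.T@d])
E
python3 -c "
from h import *
plan([.45,0,.2],-.256,16,16)"
```

```text
now [ 0.2458 -0.6286  0.2187] yaw 0.3728 t 1.3
[0, 0, np.float64(0.0393), 26.2, -31.9, 1.2]
[0, 0, np.float64(0.0393), 24.9, -32.9, 1.2]
[0, 0, np.float64(0.0393), 23.6, -33.9, 1.2]
[0, 0, np.float64(0.0393), 22.3, -34.8, 1.2]
[0, 0, np.float64(0.0393), 20.9, -35.7, 1.2]
[0, 0, np.float64(0.0393), 19.5, -36.4, 1.2]
[0, 0, np.float64(0.0393), 18.0, -37.2, 1.2]
[0, 0, np.float64(0.0393), 16.5, -37.9, 1.2]
[0, 0, np.float64(0.0393), 15.0, -38.5, 1.2]
[0, 0, np.float64(0.0393), 13.5, -39.0, 1.2]
[0, 0, np.float64(0.0393), 12.0, -39.5, 1.2]
[0, 0, np.float64(0.0393), 10.4, -40.0, 1.2]
[0, 0, np.float64(0.0393), 8.8, -40.4, 1.2]
[0, 0, np.float64(0.0393), 7.2, -40.7, 1.2]
[0, 0, np.float64(0.0393), 5.6, -40.9, 1.2]
[0, 0, np.float64(0.0393), 4.0, -41.1, 1.2]
```

>>> apply_moves(moves=[[[0,0,0.039,26,-32,1,1],[0,0,0.039,25,-33,1,1],[0,0,0.039,24,-34,1,1],[0,0,0.039,22,-35,1,1],[0,0,0.039,21,-36,1,1],[0,0,0.039,19,-36,1,1],[0,0,0.039,18,-37,1,1],[0,0,0.039,16,-38,1,1]]])

```text
time_s: 2.1
tcp_pos: [0.3468, -0.3125, 0.2107]
eef_rot: [3.14, 0.092, 0.001]
contact_force: [0.2, 0.1, -0.6]
opening: 0.0933
grip_force: 0.0
```

>>> apply_moves(moves=[[[0,0,0.039,15,-38,1,1],[0,0,0.039,13,-39,1,1],[0,0,0.039,12,-40,1,1],[0,0,0.039,10,-40,1,1],[0,0,0.039,9,-40,1,1],[0,0,0.039,7,-41,1,1],[0,0,0.039,6,-41,1,1],[0,0,0.039,4,-41,1,1]]])

```text
time_s: 2.9
tcp_pos: [0.4473, 0.0022, 0.2029]
eef_rot: [-3.117, 0.396, -0.001]
contact_force: [0.7, -0.5, 0.2]
opening: 0.0929
grip_force: 0.0
```

```bash
cat > look.py <<'E'
from h import *
import sys
np.set_printoptions(precision=4,suppress=True)
def look(fn,names):
    s,M,a=pose(); P=imaging.camera_params("wrist"); im=snap("wrist",fn)
    print(s["tcp_pos"],"yaw",round(a,4),"t",s["time_s"])
    for n,z in names.items():
        for r in nets.place_of("wrist",n)[:3]:
            if r["p"]>.3: print(n,round(r["p"],2),np.round(r["uv"],1),at_z("wrist",r["uv"],z,P))
    return im,P
E
python3 - <<'E'
from look import *
look("w1.png",dict(bore_wide=.04,bore_narrow=.04,plunger_top=.109,scale=.088))
E
```

```text
[0.4473 0.0022 0.2029] yaw -0.2527 t 2.9
bore_wide 0.67 [247.9 111.3] [ 0.5213 -0.011   0.04  ]
bore_narrow 0.96 [189.7 113.7] [0.5345 0.0501 0.04  ]
plunger_top 0.6 [363.7 115. ] [ 0.4946 -0.1065  0.109 ]
scale 0.86 [411.4 101.9] [ 0.4928 -0.1571  0.088 ]
scale 0.69 [248.8 115.5] [ 0.518  -0.0118  0.088 ]
```

View pics/w1.png

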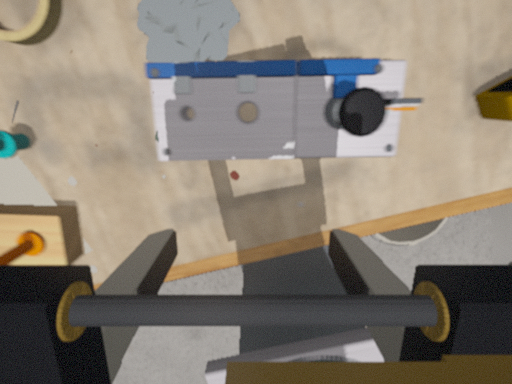

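Wrist view: wide bore at (248,112), narrow bore at (188,113), plunger head at (362,111), all agreeing with the networks. I'll refine the bores and plan the move to the rack.

```bash
python3 - <<'E'
from look import *
P=imaging.camera_params("wrist"); im=cv2.imread("pics/w1.png"); g=cv2.cvtColor(im,cv2.COLOR_BGR2GRAY).astype(float)
def hole(c,r=14):
    x,y=c; w=cv2.resize(g[y-r:y+r+1,x-r:x+r+1],None,fx=8,fy=8,interpolation=cv2.INTER_CUBIC).clip(0,255).astype(np.uint8)
    # largest blob clearly different from plate median, including the chamfer
    m=(np.abs(w.astype(float)-np.median(w))>12).astype(np.uint8)
    n,l,s,ce=cv2.connectedComponentsWithStats(m)
    for i in range(1,n):
        if s[i,4]>1500: print("blob",s[i]/8,(ce[i]+.5)/8-.5+[x-r,y-r], at_z("wrist",(ce[i]+.5)/8-.5+[x-r,y-r],.04,P))
hole((248,112)); hole((188,113),12)
gp=g[80:145,330:395]; m=(gp<45).astype(np.uint8);n,l,s,ce=cv2.connectedComponentsWithStats(m)
i=1+np.argmax(s[1:,4]);print("head",s[i],ce[i]+[330,80],at_z("wrist",ce[i]+[330,80],.105,P))
for p in [(.5213,-.011),(.5345,.0501)]: print(proj("wrist",np.array([*p,.04]),P))
plan([.385,.29,.2],-.26,8)
E
```

```text
blob [   0.       0.      29.      29.    2023.875] [250.6693 111.3577] [ 0.5201 -0.0157  0.04  ]
blob [  3.625   3.25   16.125  22.25  690.875] [243.3872 112.8004] [ 0.5206 -0.0078  0.04  ]
blob [   2.75     4.125   16.625   16.375 1551.   ] [186.1964 112.9079] [0.5356 0.0515 0.04  ]
head [ 10   9  34  46 586] [351.6502 114.9078] [ 0.4967 -0.0997  0.105 ]
[246.1244 111.3615]
[187.7602 113.5983]
now [0.447  0.0002 0.2027] yaw -0.2501 t 3.15
[0, 0, np.float64(0.0012), -16.5, -33.2, 0.3]
[0, 0, np.float64(0.0012), -16.5, -33.2, 0.3]
[0, 0, np.float64(0.0012), -16.6, -33.1, 0.3]
[0, 0, np.float64(0.0012), -16.6, -33.1, 0.3]
[0, 0, np.float64(0.0012), -16.6, -33.1, 0.3]
[0, 0, np.float64(0.0012), -16.7, -33.1, 0.3]
[0, 0, np.float64(0.0012), -16.7, -33.1, 0.3]
[0, 0, np.float64(0.0012), -16.8, -33.0, 0.3]
```

>>> apply_moves(moves=[[[0,0,0,-19,-38,0,1],[0,0,0,-19,-38,0,1],[0,0,0,-19,-38,0,1],[0,0,0,-19,-38,0,1],[0,0,0,-19,-38,0,0.5],[0,0,0,-19,-38,0,0.5],[0,0,0,-19,-37,0,0.5],[0,0,0,0,0,0,0.5]]])

```text
time_s: 3.95
tcp_pos: [0.3836, 0.2923, 0.2025]
eef_rot: [-3.117, 0.39, 0.001]
contact_force: [-0.3, -1.0, -0.4]
opening: 0.0657
grip_force: 0.0
```

```bash
python3 - <<'E'
from look import *
im,P=look("w2.png",dict(thick_pin=.04,thin_pin=.04,rack=0))
print(env.sense()["tcp_pos"])
hsv=cv2.cvtColor(im,cv2.COLOR_RGB2HSV)
for nm,lo,hi in (("orange",(8,200,120),(17,255,255)),("blue",(105,150,60),(125,255,255))):
    m=cv2.inRange(hsv,lo,hi);n,l,s,ce=cv2.connectedComponentsWithStats(m)
    for i in range(1,n):
        if s[i,4]>60: print(nm,s[i],ce[i])
E
```

```text
[0.3836 0.2923 0.2025] yaw -0.249 t 3.95
thick_pin 0.83 [237.3   6.5] [0.5549 0.2648 0.04  ]
thick_pin 0.73 [248.5 128.1] [0.4403 0.2832 0.04  ]
thin_pin 0.75 [189.4 127.4] [0.4568 0.345  0.04  ]
thin_pin 0.73 [ 85.3 104.4] [0.5067 0.4449 0.04  ]
rack 0.58 [223.9 128.3] [0.4449 0.3135 0.    ]
[0.3848 0.2888 0.2027]
orange [240 116  27  28 458] [253.8777 129.4148]
blue [ 60  85  42  42 950] [ 84.4537 105.1305]
blue [ 18  95  36  23 483] [ 31.1698 105.0062]
```

View pics/w2.png

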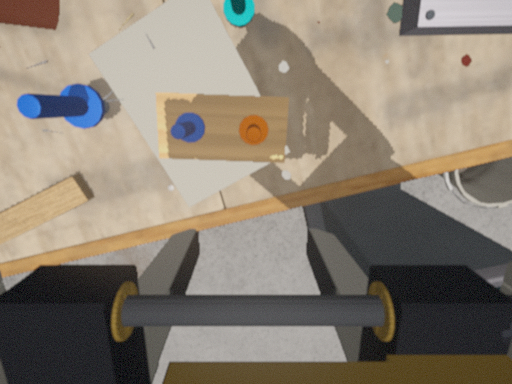

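Rack view: orange pin collar at (254,130), small blue pin collar at (190,127) with its stem top at about (180,130). The large blue pin (85,105) and turquoise pin (240,10) stay. I'll re-measure with the arm settled.

```bash
cat >> look.py <<'E'
def collar(im,P,c,lo,hi,z,r=22):
    x,y=c; h=cv2.cvtColor(im[max(y-r,0):y+r,x-r:x+r],cv2.COLOR_RGB2HSV); m=cv2.inRange(h,lo,hi)
    (ce,rad)=cv2.minEnclosingCircle(cv2.findNonZero(m)); M=cv2.moments(m,True)
    q=np.array(ce)+[x-r,max(y-r,0)]; q2=np.array([M["m10"],M["m01"]])/M["m00"]+[x-r,max(y-r,0)]
    print("circle",q.round(1),round(rad,1),at_z("wrist",q,z,P),"centroid",q2.round(1),at_z("wrist",q2,z,P))
    return at_z("wrist",q,z,P)
OR=((5,180,60),(17,255,255)); BL=((108,140,40),(128,255,255))
E
python3 - <<'E'
from look import *
im,P=look("w3.png",{})
o=collar(im,P,(254,129),*OR,.046,18); b=collar(im,P,(190,127),*BL,.046,18)
print(np.linalg.norm(o-b), np.arctan2(-(b-o)[0],(b-o)[1]))
plan([o[0],o[1],.06],-.256,8)
E
```

```text
[0.3848 0.2888 0.2027] yaw -0.2528 t 4.15
circle [250.  131.7] 14.0 [0.4379 0.2787 0.046 ] centroid [249.9 131.7] [0.438  0.2787 0.046 ]
circle [185.  130.5] 14.5 [0.4564 0.3455 0.046 ] centroid [193.4 130.8] [0.4539 0.3369 0.046 ]
0.06938151947157785 -0.27035622574347784
now [0.3848 0.2888 0.2028] yaw -0.2532 t 4.2
[0, 0, np.float64(0.0003), 6.7, -0.4, 17.9]
[0, 0, np.float64(0.0003), 6.7, -0.4, 17.9]
[0, 0, np.float64(0.0003), 6.7, -0.4, 17.9]
[0, 0, np.float64(0.0003), 6.7, -0.4, 17.9]
[0, 0, np.float64(0.0003), 6.7, -0.4, 17.9]
[0, 0, np.float64(0.0003), 6.7, -0.4, 17.9]
[0, 0, np.float64(0.0003), 6.7, -0.4, 17.9]
[0, 0, np.float64(0.0003), 6.7, -0.4, 17.9]
```

>>> apply_moves(moves=[[[0,0,0,18,-1,18,0.5],[0,0,0,18,-1,20,0.5],[0,0,0,18,-1,20,0.5],[0,0,0,0,0,25,0.5],[0,0,0,0,0,25,0.5],[0,0,0,0,0,20,0.5],[0,0,0,0,0,14,0.5],[0,0,0,0,0,0,0.5]]])

```text
time_s: 5.0
tcp_pos: [0.4369, 0.2784, 0.0591]
eef_rot: [3.115, -0.395, -0.003]
contact_force: [1.2, 0.0, 0.4]
opening: 0.0464
grip_force: 0.0
```

>>> apply_moves(moves=[[[0,0,0,0,0,0,0],[0,0,0,0,0,0,0],[0,0,0,0,0,0,0],[0,0,0,0,0,0,0],[0,0,0,0,0,0,0],[0,0,0,0,0,0,0],[0,0,0,0,0,-2,0],[0,0,0,0,0,-4,0]]], force=25)

```text
time_s: 5.8
tcp_pos: [0.437, 0.2796, 0.0664]
eef_rot: [3.116, -0.394, -0.001]
contact_force: [0.3, -0.0, -1.3]
opening: 0.0137
grip_force: 25.0
```

>>> apply_moves(moves=[[[0,0,0,0,0,-44,0],[0,0,0,0,0,-44,0],[0,0,0,16,43,-8,0],[0,0,0,16,44,-8,0],[0,0,0,16,44,-8,0],[0,0,0,16,44,-8,0],[0,0,0,15,44,-8,0],[0,0,0,14,42,-6,0]]])

```text
time_s: 6.6
tcp_pos: [0.4622, 0.0019, 0.2016]
eef_rot: [-3.117, 0.393, -0.002]
contact_force: [1.1, 0.3, -2.1]
opening: 0.0134
grip_force: 25.0
```

```bash
cat >> look.py <<'E'
def circ(im,P,c,z,rng,name):
    "Hough circle of a bore mouth near pixel c, on an enlarged crop"
    x,y=[int(round(v)) for v in c]; r=20; f=8
    w=cv2.resize(cv2.cvtColor(im[y-r:y+r,x-r:x+r],cv2.COLOR_RGB2GRAY),None,fx=f,fy=f,interpolation=cv2.INTER_CUBIC)
    w=cv2.GaussianBlur(w,(0,0),3)
    h=cv2.HoughCircles(w,cv2.HOUGH_GRADIENT_ALT,1.5,40,param1=60,param2=.5,minRadius=int(rng[0]*f),maxRadius=int(rng[1]*f))
    for q in ([] if h is None else h.reshape(-1,h.shape[-1])[:3]):
        uv=(q[:2]+.5)/f-.5+[x-r,y-r]; print(name,uv.round(2),"r",(q[2]/f).round(2),at_z("wrist",uv,z,P))
E
python3 - <<'E'
from look import *
snap("top"); snap("top"); snap("top")
im,P=look("w4.png",dict(bore_wide=.04,bore_narrow=.04,plunger_top=.109))
c=proj("wrist",np.array([.5208,-.0112,.04]),P); d=proj("wrist",np.array([.5345,.0505,.04]),P)
circ(im,P,c,.04,(7,16),"wide"); circ(im,P,d,.04,(4,12),"nar")
k=np.hstack([cv2.resize(im[int(q[1])-24:int(q[1])+24,int(q[0])-24:int(q[0])+24],(384,384),interpolation=cv2.INTER_CUBIC) for q in (c,d)])
cv2.imwrite("pics/bores.png",k[:,:,::-1]);print(c,d,env.sense()["tcp_pos"],env.sense()["opening"])
E
```

```text
[0.4625 0.0017 0.2012] yaw -0.2553 t 6.75
bore_wide 0.7 [253.7 128.7] [ 0.5174 -0.0132  0.04  ]
bore_narrow 0.94 [190.8 127.9] [0.5353 0.0523 0.04  ]
bore_narrow 0.52 [269.8 126.2] [ 0.5156 -0.0306  0.04  ]
plunger_top 0.91 [367.4 131.6] [ 0.4953 -0.1077  0.109 ]
[251.1278 126.0586] [192.6603 128.2305] [0.4623 0.0048 0.2005] 0.013646900545428418
```

View pics/bores.png

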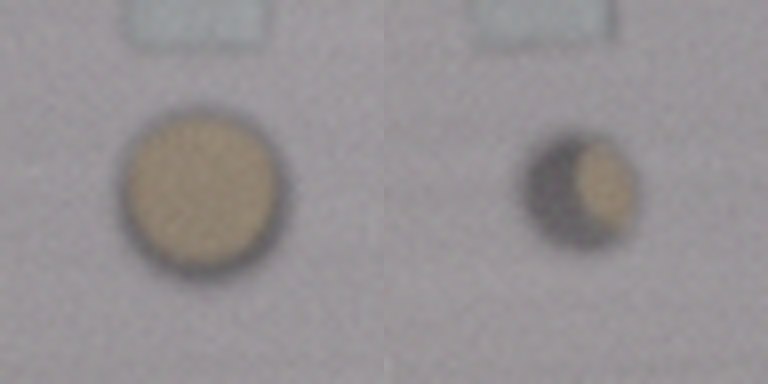

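The crop shows the wide bore mouth centred at about pixel (252.0,125.6) and the narrow one at about (192.0,127.3). The pose readings scatter, so I'll average a few frames.

```bash
cat >> look.py <<'E'
def bores(n=5,verbose=True,seeds=((.5208,-.0112),(.5345,.0505))):
    res=[];tc=[]
    for k in range(n):
        s,M,a=pose();P=imaging.camera_params("wrist");im=snap("wrist");row=[]
        hsv=cv2.cvtColor(im,cv2.COLOR_RGB2LAB).astype(float)
        for sd in seeds:
            x,y=proj("wrist",np.array([*sd,.04]),P).round().astype(int);r=13
            w=cv2.resize(hsv[y-r:y+r+1,x-r:x+r+1].astype(np.float32),None,fx=6,fy=6,interpolation=cv2.INTER_CUBIC)
            bg=np.median(w[[0,-1]].reshape(-1,3),0); m=(np.linalg.norm(w-bg,axis=2)>14).astype(np.uint8)
            nn,l,st,ce=cv2.connectedComponentsWithStats(m); i=min((j for j in range(1,nn) if st[j,4]>1000),key=lambda j:np.hypot(*(ce[j]-w.shape[0]/2)))
            ct=cv2.findContours((l==i).astype(np.uint8),cv2.RETR_EXTERNAL,cv2.CHAIN_APPROX_NONE)[0][0]
            (cx,cy),R_=cv2.minEnclosingCircle(ct); uv=(np.array([cx,cy])+.5)/6-.5+[x-r,y-r]
            row.append(np.r_[at_z("wrist",uv,.04,P)[:2],uv,R_/6])
        res.append(row);tc.append(np.r_[s["tcp_pos"],a])
        if verbose: print(tc[-1],np.array(row).round(4).tolist())
    m=np.mean(res,0); print("mean",m,"tcp",np.mean(tc,0)); return m,np.mean(tc,0)
E
python3 - <<'E'
from look import *
m,t=bores(5)
d=m[1,:2]-m[0,:2];print(np.hypot(*d),np.arctan2(-d[0],d[1]),env.sense()["time_s"])
E
```

```text
[ 0.4623  0.0048  0.2005 -0.2499] [[0.5203, -0.0122, 255.196, 125.1853, 12.0835], [0.5352, 0.0511, 194.7357, 126.3134, 8.6962]]
[ 0.4623  0.0049  0.2004 -0.2495] [[0.5203, -0.0121, 255.224, 125.2717, 12.0256], [0.5357, 0.0504, 195.2724, 125.7206, 8.7203]]
[ 0.4623  0.0048  0.2005 -0.2494] [[0.5204, -0.0121, 255.1573, 125.2115, 12.0096], [0.5351, 0.0512, 194.7362, 126.4425, 8.7604]]
[ 0.4623  0.0047  0.2005 -0.2495] [[0.5204, -0.0123, 255.2219, 125.2182, 12.0157], [0.5355, 0.0507, 195.0, 126.0, 8.889]]
[ 0.4623  0.0046  0.2005 -0.2497] [[0.5203, -0.0122, 255.0, 125.3646, 12.0727], [0.5354, 0.0509, 194.75, 126.25, 8.8773]]
mean [[  0.5203  -0.0122 255.1598 125.2502  12.0414]
 [  0.5354   0.0509 194.8989 126.1453   8.7886]] tcp [ 0.4623  0.0048  0.2005 -0.2496]
0.06480743926411113 -0.23451680218909954 7.2
```

```bash
python3 - <<'E'
from look import *
P=imaging.camera_params("wrist");im=snap("wrist");s,M,a=pose()
hsv=cv2.cvtColor(im,cv2.COLOR_RGB2HSV);m=cv2.inRange(hsv,*OR);m[:160]=0
n,l,st,ce=cv2.connectedComponentsWithStats(m)
for i in range(1,n):
    if st[i,4]>40: print(st[i],ce[i])
pr=lambda z,x=0,y=0:proj("wrist",s["tcp_pos"]+M@[x,y,z],P).round(1)
print("collar expected lo/hi rim:",pr(.0135),pr(.0195,.016),pr(.0195,-.016),pr(.0195,0,.016),"bottom",pr(.0495))
cv2.imwrite("pics/held.png",cv2.resize(im[190:290,190:315],(750,600),interpolation=cv2.INTER_CUBIC)[:,:,::-1])
plan([.5194,-.0113,.2005],a,2)
E
```

```text
[ 231  208   45   77 1876] [252.9915 243.8603]
collar expected lo/hi rim: [253.5 233. ] [253.5 207.1] [253.4 250.8] [277.1 229.4] bottom [253.4 214. ]
now [0.4624 0.0043 0.2006] yaw -0.2502 t 7.25
[0, 0, np.float64(0.0), 29.6, 0.5, 0.0]
[0, 0, np.float64(0.0), 29.6, 0.5, 0.0]
```

View pics/held.png

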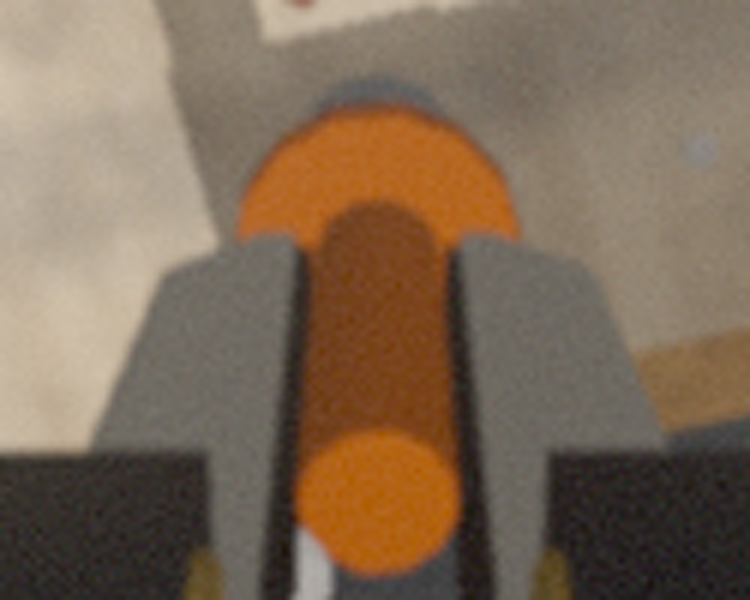

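The held pin hangs upright, and its collar (375,180 in the crop) is centred on the tool axis. Moving over the wide bore.

>>> apply_moves(moves=[[[0,0,0,30,0.7,0,0],[0,0,0,29.7,0.7,0,0],[0,0,0,0,0,24,0],[0,0,0,0,0,24,0],[0,0,0,0,0,24,0],[0,0,0,0,0,24,0],[0,0,0,0,0,0,0],[0,0,0,0,0,0,0]]])

```text
time_s: 8.05
tcp_pos: [0.5199, -0.0123, 0.1052]
eef_rot: [3.117, -0.393, -0.0]
contact_force: [-0.4, -0.0, -1.3]
opening: 0.0135
grip_force: 25.0
```

```bash
python3 - <<'E'
from look import *
for k in range(3):
    s,M,a=pose();P=imaging.camera_params("wrist");im=snap("wrist");print(s["tcp_pos"],a)
plan([.5199,-.0118,s["tcp_pos"][2]],a,1)
E
```

```text
[ 0.5199 -0.0123  0.1052] -0.2509113563146692
[ 0.5204 -0.0123  0.106 ] -0.25098483564541046
[ 0.5205 -0.0124  0.1063] -0.2509842772117193
now [ 0.5206 -0.0124  0.1063] yaw -0.2511 t 8.2
[0, 0, np.float64(-0.0001), -0.8, -0.4, -0.0]
```

>>> apply_moves(moves=[[[0,0,0,-0.7,-0.4,8,0],[0,0,0,0,0,6,0],[0,0,0,0,0,4,0],[0,0,0,0,0,3,0],[0,0,0,0,0,3,0],[0,0,0,0,0,3,0],[0,0,0,0,0,3,0],[0,0,0,0,0,0,0]]])

```text
time_s: 9.0
tcp_pos: [0.5191, -0.0119, 0.0742]
eef_rot: [3.117, -0.394, -0.001]
contact_force: [0.7, 0.2, -2.3]
opening: 0.0135
grip_force: 25.0
```

It slides in freely. Lowering the rest of the way, then releasing.

>>> apply_moves(moves=[[[0,0,0,0,0,4,0],[0,0,0,0,0,4,0],[0,0,0,0,0,3,0],[0,0,0,0,0,2,0],[0,0,0,0,0,1,0],[0,0,0,0,0,0,0],[0,0,0,0,0,0,0.45],[0,0,0,0,0,0,0.45]]])

```text
time_s: 9.8
tcp_pos: [0.5194, -0.0119, 0.0607]
eef_rot: [3.117, -0.394, 0.0]
contact_force: [-0.0, 1.2, 1.4]
opening: 0.025
grip_force: 0.0
```

```bash
python3 - <<'E'
from look import *
# thin pin: from w3 (pose 0.3848 .2888 .2027 yaw -.2528), blue collar circle, saved picture
im=cv2.imread("pics/w3.png")[:,:,::-1].copy()
s,M,a=pose();print(s["tcp_pos"],a,s["contact_force"],s["opening"],s["time_s"])
hsv=cv2.cvtColor(im,cv2.COLOR_RGB2HSV);m=cv2.inRange(hsv,*BL)[105:155,155:220]
print(cv2.boundingRect(cv2.findNonZero(m)))
print("\n".join("".join("#" if v else "." for v in r) for r in m[:, 5:50]))
E
```

```text
[ 0.5194 -0.0119  0.0607] -0.2512125318827297 [-0.0038  1.2343  1.413 ] 0.025042663475068963 9.8
(16, 12, 29, 26)
.............................................
.............................................
.............................................
.............................................
.............................................
.............................................
.............................................
.............................................
.............................................
.............................................
.............................................
.............................................
......................#......#...............
.............................................
.........................#...................
.................................#.#.........
....................................#........
................#............#......#........
..............................#...####.......
......................................#......
.................................#...##......
....................
[... 613 characters left out ...]
#.........
...............................#..#..........
.............................................
..............................#..............
.............................................
.............................................
.............................................
.............................................
.............................................
.............................................
.............................................
.............................................
.............................................
.............................................
.............................................
.............................................
```

>>> apply_moves(moves=[[[0,0,0,0,0,-10,0.45],[0,0,0,0,0,-40,0.45],[0,0,0,0,0,-45,0.45],[0,0,0,0,0,-44,0.45],[0,0,0,-20,-33,0,0.45],[0,0,0,-23,-37,0,0.45],[0,0,0,-23,-37,0,0.45],[0,0,0,-23,-37,0,0.45]]])

```text
time_s: 10.6
tcp_pos: [0.4682, 0.1511, 0.2006]
eef_rot: [-3.116, 0.394, -0.002]
contact_force: [1.2, -0.5, 0.4]
opening: 0.0418
grip_force: 0.0
```

>>> apply_moves(moves=[[[0,0,0,-23,-37,0,0.45],[0,0,0,-23,-37,0,0.45],[0,0,0,-23,-37,0,0.45],[0,0,0,-23,-37,0,0.45],[0,0,0,-24,-37,0,0.45],[0,0,0,0,0,0,0.45],[0,0,0,0,0,0,0.45],[0,0,0,0,0,0,0.45]]])

```text
time_s: 11.4
tcp_pos: [0.4028, 0.3571, 0.2]
eef_rot: [-3.117, 0.394, -0.0]
contact_force: [0.1, -0.4, 0.7]
opening: 0.0418
grip_force: 0.0
```

```bash
cat >> look.py <<'E'
def bluecollar(n=2,seed=(.4554,.3444)):
    for k in range(n):
        s,M,a=pose();P=imaging.camera_params("wrist");im=snap("wrist","b%d.png"%k)
        i=im.astype(int); m=((i[:,:,2]>i[:,:,0]+25)&(i[:,:,2]>i[:,:,1]+10)).astype(np.uint8)
        c=proj("wrist",np.array([*seed,.046]),P); nn,l,st,ce=cv2.connectedComponentsWithStats(m)
        j=min((j for j in range(1,nn) if st[j,4]>80),key=lambda j:np.hypot(*(ce[j]-c)))
        pts=cv2.findContours((l==j).astype(np.uint8),cv2.RETR_EXTERNAL,cv2.CHAIN_APPROX_NONE)[0][0]
        q,rad=cv2.minEnclosingCircle(pts); print(s["tcp_pos"],a,"exp",c,"bbox",st[j],"circ",q,rad,at_z("wrist",q,.046,P),"top proj",proj("wrist",np.array([*seed,.098]),P))
E
python3 -c "
from look import *
bluecollar(3)
print(env.sense()['time_s'])"
```

```text
[0.4028 0.3571 0.2   ] -0.25165427846435673 exp [252.5057 131.8107] bbox [239 116  28  29 669] circ (252.5, 130.0) 14.705541610717773 [0.4572 0.3439 0.046 ] top proj [252.4126 136.5838]
[0.403  0.3569 0.2   ] -0.2522632716249026 exp [252.3222 132.0061] bbox [238 116  29  29 664] circ (252.15533447265625, 130.23301696777344) 14.594644546508789 [0.4572 0.3441 0.046 ] top proj [252.1888 136.8146]
[0.403  0.3569 0.2   ] -0.25260880925183604 exp [252.2652 132.0814] bbox [238 116  29  30 669] circ (252.07142639160156, 130.35714721679688) 14.682107925415039 [0.4572 0.3442 0.046 ] top proj [252.1177 136.9052]
11.55
```

>>> apply_moves(moves=[[[0,0,0,18,-0.4,18,0.45],[0,0,0,18,-0.3,20,0.45],[0,0,0,19.5,-0.3,20,0.45],[0,0,0,0,0,25,0.45],[0,0,0,0,0,25,0.45],[0,0,0,0,0,20,0.45],[0,0,0,0,0,12,0.45],[0,0,0,0,0,0,0.45]]])

```text
time_s: 12.35
tcp_pos: [0.4562, 0.3441, 0.0584]
eef_rot: [3.115, -0.395, -0.002]
contact_force: [-0.2, 0.5, 0.4]
opening: 0.0421
grip_force: 0.0
```

>>> apply_moves(moves=[[[0,0,0,0,0,0,0],[0,0,0,0,0,0,0],[0,0,0,0,0,0,0],[0,0,0,0,0,0,0],[0,0,0,0,0,0,0],[0,0,0,0,0,0,0],[0,0,0,0,0,0,0],[0,0,0,0,0,-4,0]]])

```text
time_s: 13.15
tcp_pos: [0.4563, 0.3448, 0.0633]
eef_rot: [3.116, -0.393, -0.001]
contact_force: [0.0, -0.4, -1.6]
opening: 0.0132
grip_force: 25.0
```

>>> apply_moves(moves=[[[0,0,0,0,0,-45,0],[0,0,0,0,0,-45,0],[0,0,0,21.2,37.9,-3,0],[0,0,0,21.2,37.9,-3,0],[0,0,0,21.2,37.9,0,0],[0,0,0,21.2,37.9,0,0],[0,0,0,21.2,37.9,0,0],[0,0,0,21.2,37.9,0,0]]])

```text
time_s: 13.95
tcp_pos: [0.5232, 0.0914, 0.1598]
eef_rot: [-3.117, 0.393, -0.0]
contact_force: [1.3, 1.5, -0.9]
opening: 0.0138
grip_force: 25.0
```

>>> apply_moves(moves=[[[0,0,0,21.2,37.9,0,0],[0,0,0,0,0,15,0],[0,0,0,0,0,20,0],[0,0,0,0,0,17,0],[0,0,0,0,0,0,0],[0,0,0,0,0,0,0],[0,0,0,0,0,0,0],[0,0,0,0,0,0,0]]])

```text
time_s: 14.75
tcp_pos: [0.5347, 0.0513, 0.1086]
eef_rot: [-3.117, 0.393, -0.002]
contact_force: [-0.4, -0.1, -1.3]
opening: 0.0136
grip_force: 25.0
```

```bash
python3 - <<'E'
from look import *
s,M,a=pose();P=imaging.camera_params("wrist");im=snap("wrist","n1.png")
s,M,a=pose();print(s["tcp_pos"],a,s["time_s"])
pr=lambda z,x=0,y=0:proj("wrist",s["tcp_pos"]+M@[x,y,z],P).round(1)
print("collar rim exp",pr(.0193,.016),pr(.0193,0,-.016),pr(.0193,0,.016),"shank bottom rim",pr(.0493,.0065),"bore",proj("wrist",np.array([.5354,.0509,.04]),P))
plan([.5346,.0511,s["tcp_pos"][2]],a,1)
cv2.imwrite("pics/n1c.png",cv2.resize(im[170:270,190:315],(750,600),interpolation=cv2.INTER_CUBIC)[:,:,::-1])
E
```

```text
[0.5346 0.0513 0.1084] -0.2508445306949461 14.8
collar rim exp [253.4 207.2] [229.8 229.5] [277.  229.6] shank bottom rim [253.3 206.2] bore [253.5653 205.3085]
now [0.5346 0.0513 0.1084] yaw -0.2508 t 14.8
[0, 0, np.float64(0.0), 0.0, 0.2, -0.0]
```

View pics/n1c.png

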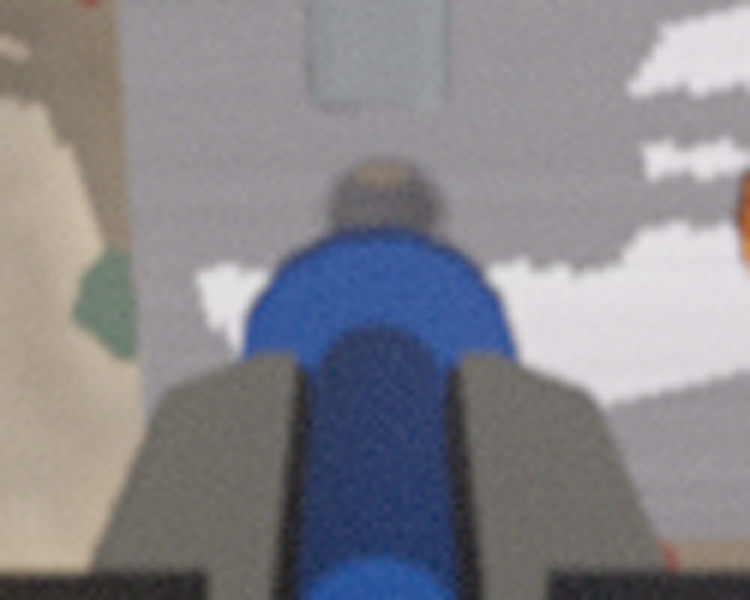

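The thin pin hangs centred (380,290). The narrow bore shows just ahead of its collar at (382,205), laterally aligned and where I expected it. Descending.

>>> apply_moves(moves=[[[0,0,0,0,0.2,8,0],[0,0,0,0,0,7,0],[0,0,0,0,0,4,0],[0,0,0,0,0,3,0],[0,0,0,0,0,3,0],[0,0,0,0,0,3,0],[0,0,0,0,0,3,0],[0,0,0,0,0,0,0]]])

```text
time_s: 15.6
tcp_pos: [0.5341, 0.0509, 0.0762]
eef_rot: [3.117, -0.394, -0.001]
contact_force: [-0.0, -0.1, -0.9]
opening: 0.0136
grip_force: 25.0
```

>>> apply_moves(moves=[[[0,0,0,0,0,4,0],[0,0,0,0,0,4,0],[0,0,0,0,0,4,0],[0,0,0,0,0,2,0],[0,0,0,0,0,1.5,0],[0,0,0,0,0,0,0],[0,0,0,0,0,0,0.45],[0,0,0,0,0,0,0.45]]])

```text
time_s: 16.4
tcp_pos: [0.5345, 0.0509, 0.0615]
eef_rot: [-3.117, 0.394, -0.001]
contact_force: [0.6, -0.8, 0.3]
opening: 0.0251
grip_force: 0.0
```

>>> apply_moves(moves=[[[0,0,0,0,0,0,0.45],[0,0,0,0,0,-10,0.45],[0,0,0,0,0,-30,0.45],[0,0,0,0,0,-40,0.45],[0,0,0,-20,15,-40,0.45],[0,0,0,-20,25,-20,0.3],[0,0,0,-20,25,0,0.1],[0,0,0,0,0,0,0]]])

```text
time_s: 17.2
tcp_pos: [0.4585, 0.0015, 0.2032]
eef_rot: [3.116, -0.396, 0.005]
contact_force: [0.3, 0.7, -0.3]
opening: 0.0223
grip_force: 0.0
```

```bash
python3 - <<'E'
from look import *
snap("top");snap("top")
im,P=look("seat.png",dict(thick_pin=.04,thin_pin=.04,plunger_top=.109,scale=.088))
i=im.astype(int)
for nm,m in (("or",(i[:,:,0]>i[:,:,2]+90)&(i[:,:,0]>1.6*i[:,:,1])),("bl",(i[:,:,2]>i[:,:,0]+40)&(i[:,:,2]>i[:,:,1]+20)),("black",i.max(2)<45)):
    n,l,st,ce=cv2.connectedComponentsWithStats(m.astype(np.uint8))
    print(nm,[(st[j].tolist(),ce[j].round(1).tolist()) for j in range(1,n) if st[j,4]>120 and ce[j][1]<220])
for p in((.5203,-.0122),(.5354,.0509)): print([proj("wrist",np.array([*p,z]),P).round(1).tolist() for z in(.046,.098)])
E
```

```text
[0.46   0.0026 0.2022] yaw -0.2521 t 17.3
thick_pin 0.94 [248.1 121.8] [ 0.5236 -0.008   0.04  ]
thick_pin 0.76 [  9.5 153.3] [0.5566 0.2574 0.04  ]
thin_pin 0.59 [190.8 122.9] [0.5378 0.0521 0.04  ]
plunger_top 0.66 [368.4 130. ] [ 0.4942 -0.108   0.109 ]
scale 0.83 [417.6 116. ] [ 0.492  -0.1606  0.088 ]
or [([238, 111, 28, 28, 611], [251.9, 124.4])]
bl [([304, 72, 81, 39, 1670], [344.6, 84.8]), ([152, 74, 150, 17, 2008], [229.1, 81.7]), ([173, 111, 33, 30, 727], [190.0, 125.8])]
black [([493, 91, 19, 12, 124], [504.5, 98.5]), ([344, 104, 52, 44, 604], [356.5, 124.7])]
[[252.6, 124.1], [252.5, 127.4]]
[[191.5, 125.2], [179.9, 128.6]]
```

View pics/seat.png

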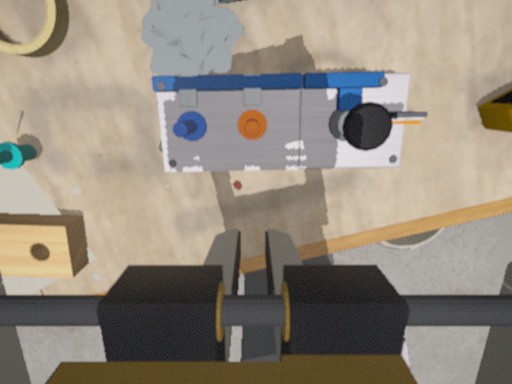

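Both collars sit where seated ones should: orange (252,124) and blue (190,126) match the projected z = 46 mm centres within about 1.5 px. Tape, tin and look-alikes are untouched. Next is the plunger at about (0.4965, -0.1093), pressed with shut fingers.

>>> apply_moves(moves=[[[0,0,0,15.8,24.8,0,0],[0,0,0,15.8,24.8,0,0],[0,0,0,15.8,24.8,0,0],[0,0,0,15.8,24.8,0,0],[0,0,0,0,0,30,0],[0,0,0,0,0,30,0],[0,0,0,0,0,15,0],[0,0,0,0,0,0,0]]])

```text
time_s: 18.35
tcp_pos: [0.4959, -0.1085, 0.1241]
eef_rot: [-3.116, 0.393, 0.006]
contact_force: [-0.4, -0.0, 0.2]
opening: 0.0006
grip_force: 0.0
```

```bash
python3 - <<'E'
from look import *
im,P=look("pl.png",{})
im,P=look("pl.png",dict(plunger_top=.109,scale=.088))
s,M,a=pose(); plan([.4965,-.1093,.11],a,1); print(s["opening"],s["contact_force"])
e=np.array(imaging.snapshot("scene")); c=proj("scene",np.array([.4965,-.1093,.08])).astype(int)
A=cv2.resize(e[c[1]-35:c[1]+40,c[0]-40:c[0]+60],(400,300),interpolation=cv2.INTER_CUBIC); B=cv2.resize(im[150:270,170:330],(400,300),interpolation=cv2.INTER_CUBIC)
cv2.imwrite("pics/plc.png",np.hstack([A,B])[:,:,::-1])
E
```

```text
[ 0.4959 -0.1085  0.1241] yaw -0.2508 t 18.35
[ 0.4965 -0.1087  0.1259] yaw -0.2507 t 18.4
plunger_top 0.57 [255.4 232.5] [ 0.4951 -0.1098  0.109 ]
scale 0.76 [316.9 207.2] [ 0.4943 -0.1559  0.088 ]
scale 0.4 [ 68.9 204.9] [0.5406 0.0184 0.088 ]
now [ 0.4973 -0.1089  0.1278] yaw -0.2508 t 18.55
[0, 0, np.float64(0.0), -0.7, 0.5, 17.8]
0.00043467936694022136 [-0.5094 -0.8266  0.0274]
```

View pics/plc.png

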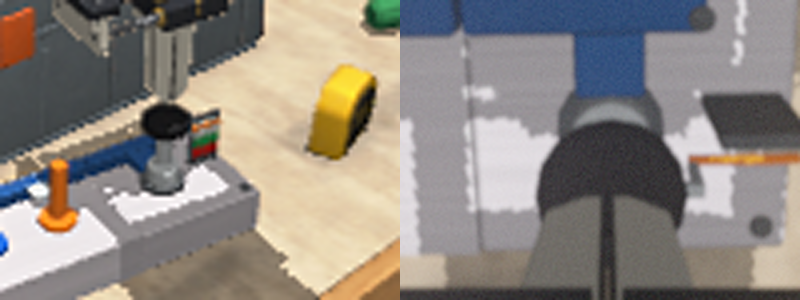

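The fingers are centred above the head, laterally aligned in the right crop at (612,190), and the pointer is at the top of the scale. Descending gently.

>>> apply_moves(moves=[[[0,0,0,-0.7,0.4,6,0],[0,0,0,0,0,6,0],[0,0,0,0,0,4,0],[0,0,0,0,0,3,0],[0,0,0,0,0,3,0],[0,0,0,0,0,3,0],[0,0,0,0,0,2,0],[0,0,0,0,0,0,0]]])

```text
time_s: 19.4
tcp_pos: [0.4957, -0.1091, 0.0993]
eef_rot: [-3.117, 0.394, 0.001]
contact_force: [-4.5, 1.3, 6.9]
opening: 0.0003
grip_force: 3.6
```

>>> apply_moves(moves=[[[0,0,0,0,0,2,0],[0,0,0,0,0,2,0],[0,0,0,0,0,1,0],[0,0,0,0,0,1,0],[0,0,0,0,0,0,0],[0,0,0,0,0,0,0],[0,0,0,0,0,0,0],[0,0,0,0,0,0,0]]])

```text
time_s: 20.2
tcp_pos: [0.4957, -0.1091, 0.0937]
eef_rot: [-3.117, 0.394, 0.0]
contact_force: [-5.1, 1.2, 8.9]
opening: 0.0003
grip_force: 4.6
```

>>> apply_moves(moves=[[[0,0,0,0,0,1.5,0],[0,0,0,0,0,1.3,0],[0,0,0,0,0,0,0],[0,0,0,0,0,0,0],[0,0,0,0,0,0,0],[0,0,0,0,0,0,0],[0,0,0,0,0,0,0],[0,0,0,0,0,0,0]]])

```text
time_s: 21.0
tcp_pos: [0.4957, -0.1091, 0.0909]
eef_rot: [-3.117, 0.394, 0.0]
contact_force: [-5.9, 2.1, 9.7]
opening: 0.0005
grip_force: 5.1
```

```bash
python3 - <<'E'
from look import *
im=snap("wrist"); e=snap("scene"); print(env.sense()["tcp_pos"],env.sense()["contact_force"])
c=proj("scene",np.array([.4965,-.1093,.07])).astype(int)
A=cv2.resize(e[c[1]-30:c[1]+30,c[0]-40:c[0]+40],(400,300),interpolation=cv2.INTER_CUBIC); B=cv2.resize(im[80:290,60:340],(400,300),interpolation=cv2.INTER_CUBIC)
cv2.imwrite("pics/hold.png",np.hstack([A,B])[:,:,::-1])
E
```

```text
[ 0.4957 -0.1091  0.0909] [-6.5582  1.7601 10.2391]
```

View pics/hold.png

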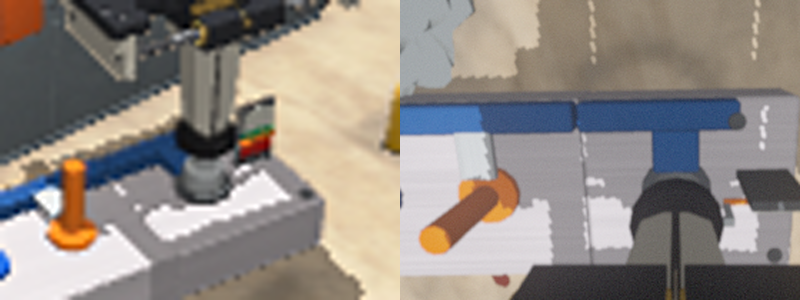

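>>> apply_moves(moves=[[[0,0,0,0,0,0,0],[0,0,0,0,0,0,0],[0,0,0,0,0,0,0],[0,0,0,0,0,0,0],[0,0,0,0,0,0,0],[0,0,0,0,0,0,0],[0,0,0,0,0,0,0],[0,0,0,0,0,0,0]]])

```text
time_s: 21.9
tcp_pos: [0.4957, -0.1092, 0.091]
eef_rot: [-3.117, 0.394, 0.0]
contact_force: [-5.6, 1.8, 9.2]
opening: 0.0003
grip_force: 5.1
```

The plunger is 18 mm down and pressing with about 10 N, and the keeper tongue now reaches over the orange collar (left crop (45,200), right crop (475,160)). I'll hold for well over three seconds and then hand in.

>>> apply_moves(moves=[[[0,0,0,0,0,0,0],[0,0,0,0,0,0,0],[0,0,0,0,0,0,0],[0,0,0,0,0,0,0],[0,0,0,0,0,0,0],[0,0,0,0,0,0,0],[0,0,0,0,0,0,0],[0,0,0,0,0,0,0]]])

```text
time_s: 22.7
tcp_pos: [0.4957, -0.1091, 0.0909]
eef_rot: [3.117, -0.393, -0.0]
contact_force: [-6.6, 1.2, 9.7]
opening: 0.0004
grip_force: 5.1
```

>>> apply_moves(moves=[[[0,0,0,0,0,0,0],[0,0,0,0,0,0,0],[0,0,0,0,0,0,0],[0,0,0,0,0,0,0],[0,0,0,0,0,0,0],[0,0,0,0,0,0,0],[0,0,0,0,0,0,0],[0,0,0,0,0,0,0]]])

```text
time_s: 23.5
tcp_pos: [0.4957, -0.1092, 0.091]
eef_rot: [-3.117, 0.394, 0.0]
contact_force: [-6.5, 1.0, 9.6]
opening: 0.0007
grip_force: 5.1
```

>>> apply_moves(moves=[[[0,0,0,0,0,0,0],[0,0,0,0,0,0,0],[0,0,0,0,0,0,0],[0,0,0,0,0,0,0],[0,0,0,0,0,0,0],[0,0,0,0,0,0,0],[0,0,0,0,0,0,0],[0,0,0,0,0,0,0]]])

```text
time_s: 24.3
tcp_pos: [0.4957, -0.1091, 0.091]
eef_rot: [-3.117, 0.394, 0.0]
contact_force: [-6.6, 1.9, 9.9]
opening: 0.0004
grip_force: 5.1
```

```bash
python3 -c "
from h import *
s=env.sense();print(s['time_s'],s['tcp_pos'],s['contact_force']);print(workorder.job_done())"
```

```text
24.3 [ 0.49568267 -0.10913833  0.0909655 ] [-6.5745807   1.87027699  9.91522532]
the job is handed in; nothing more can be done
None
```

I handed the job in at 24.3 s of the allowed 72 s: both pins are seated in their bores, and the plunger was held about 18 mm down for over three seconds and was still held at hand-in; I have no verdict yet.

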